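# Turn the model house to the index post and lock the turntable

### The arm

A 6-joint arm with a two-finger parallel gripper is mounted at the origin on the work surface. World frame = base frame: x ahead of the robot, y to its left, z up, the work surface at z = 0. Lengths are in m, angles in rad, forces in N, time in s.
With the tool pointing down it reaches from about 0.375 to 0.925 m from the base axis. Payload 5.7 kg.
Tool frame: the origin (TCP) lies on the centre line of the jaws, within the pads' length; the fingertips stand 14 mm ahead of it and the grasp point (between the pads) lies 5 mm behind it (r.tip_extent is the distance from the TCP to the fingertips, in m); z points along the fingers, y is the line along which they close (so a half turn about z gives the same grasp; the last joint's range is limited). The gripper opens to 88 mm and grips with 3 to 60 N. Pads are 20 mm wide; open, the fingers measure 115 mm over their backs; the gripper's body (75 mm by 178 mm) begins 61 mm behind the grasp point.
Start: joints at [1.108, 0.359, 1.51, -0, 1.272, -0.115], TCP at [0.204, 0.564, 0.237] pointing down, gripper open.
Joint ranges: [-2.97, 2.97], [-1.01, 2.36], [0.21, 2.38], [-0.96, 4.11], [0.2, 2.71], [-2.98, 2.98]. Speed limits (rad/s): [2.39, 2.39, 3.14, 3.14, 3.14, 3.14].

### API

Orientations are given as a unit quaternion [x, y, z, w].
In Python, from bench import r gives the robot as it stands. The module is installed in compiled form; this text tells all that it offers.
- The arm moves only by the tool arm_command, never from a script. Its argument "increments" is a list of rows, each an object of numbers: "wx", "wy", "wz": the turn, a rotation vector about the tool's x, y, z in degrees; "tx", "ty", "tz": the shift along the tool's x, y, z in m; "fingers": the finger opening in m, from 0 to 0.0878. A call has 1 to 12 rows; each row shifts and turns the commanded pose from where the row before left it, along the tool's axes as they then stand; what a row does not reach is not made up. A row lasts 1/10 s, in which the tool goes at most 50 mm and 8.59 degrees, less where a joint would pass 70% of its speed; a pose out of reach is approached as far as the arm can. A call is refused whole if a number of a shift passes 0.05 or a number of a turn 8.59, either way. A call with a gripper value outside its range is refused whole. The fingers move at their own pace and stop on an object; the grip force is fixed at half the most. Time passes only in rows, so rows that do not move let the fingers close. It gives the time, the measured TCP pose, the force, the opening and the grip force at its end, in the units of the state.
- r.sense(): the state, without advancing time (a new reading comes with each control period).
- r.read_camera(name): name is "scene" or "top"; returns a dict with "img" (480x640x3 uint8, red, green, blue), "z_map" (480x640 float32, m along the optical axis (not along the pixel's ray), 0 where there is no reading), "K" (3x3 intrinsics, pixels), "k1" (the pictures are not rectified: a ray, as slopes to the right and down, at radius r is drawn at 1 + k1 r^2 times it, then the intrinsics apply), "eye" and "rotation" of the camera in the world. Camera axes: x right, y down, z forward; pixel columns grow to the right and rows downward; lengths in m; the calibration is good to about 2 mm. A picture is of the moment at which its call begins.
- r.sign_off(): hands the job in; it is judged then, once.
The state is a dict: "clock": time; "joint_positions": joint angles; "joint_velocities": joint speeds; "tau": joint torques, N m; "ee_pos": TCP position; "eef_rot": TCP orientation; "force": force on the tool from outside, world axes, zero at the start; "moment": the same for the moment, N m; "finger_gap": opening from 0.0 (shut) to 1.0 (fully open); "grasp_force": force on a finger pad.
Only numpy, scipy, OpenCV 4.12 (cv2) and the standard library are available. Lean on these libraries where they do the work, as an engineer would, in place of code of your own. Each camera call takes 0.05 s, during which the arm holds its last target. There are 200 camera calls.

### The job

The roofless model house stands loose on a bench turntable. Without touching the house, gently push with a fingertip on one of the turntable's arm pegs and turn it until the house's doorway squarely faces the index post; then push the locking lever all the way over to its stop, and draw the hand clear. Push only, lifting nothing, and leave the things around the turntable where they are.

Things in the scene. Friction and masses are not known exactly. Their poses are not given: they have to be found in the camera images.
- stand: the turntable's fixed foot: grey-painted board 15 mm thick, a disc 230 mm across with one strip running out 200 mm along its -x (carries the index post) and another 220 mm along its -y (carries the locking lever). Origin on the wheel's axis at table height. It does not move.
- wheel: turning wooden disc on the foot: 200 mm across, top 40 mm above the table; origin on the axis at table height. Three steel arms 120 degrees apart reach 142 mm from the axis at 25 to 37 mm height, each with an upright wooden peg near its end. Turns without limit either way with light friction (about 1.5 N at a peg), stops where it is left; the house turns with it.
- peg0 (a point): top centre of the first upright peg on the wheel: 18 mm across, 130 mm from the axis, from 37 to 85 mm above the table; push it sideways along its circle
- peg1 (a point): top centre of the second upright peg on the wheel: 18 mm across, 130 mm from the axis, from 37 to 85 mm above the table; push it sideways along its circle
- peg2 (a point): top centre of the third upright peg on the wheel: 18 mm across, 130 mm from the axis, from 37 to 85 mm above the table; push it sideways along its circle
- house: roofless pale plaster model house, 120 (x) by 100 (y) by 80 mm, 0.7 kg, loose on the wheel within 6 mm of its centre; highest point 124 mm above the table. Origin at the centre of its underside. The doorway is in its -x wall: its -x axis is the way the doorway looks. Its heading has nothing to do with where the arms stand.
- doorstep (a point): top centre of the grey doorstep (20 by 46 mm) outside the doorway, under the dark wooden lintel bar that tops that wall; 70 mm from the house's centre on its -x side
- post (a point): top of the index post, a steel square upright 12 mm thick, 65 mm high, fixed to the foot 180 mm from the wheel's axis on the foot's -x side, 35 mm clear of the pegs as they pass. The doorway faces it when the house's x axis is parallel to the foot's x axis, doorstep on the post's side.
- lock (a joint): angle of the locking lever about its upright pivot, rad: 0 open, 1.3 locked at its stop; it grows anticlockwise seen from above, stays where it is left and takes about 1.5 N at its peg. The lever does not move the wheel and, in this model, does not brake it either.
- lock_peg (a point): top centre of the upright black plastic peg at the lever's free end: 16 mm across, 65 mm from the pivot, from 37 to 85 mm above the table. At lock = 0.65 the lever points straight out along the foot's -y; it starts leaning to the foot's -x side and is pushed over to the +x side
- lock_pivot (a point): top of the lever's pivot, 185 mm from the wheel's axis on the foot's -y side, 42 mm above the table
- cup: white open plaster cup, 80 mm across, 70 mm high, loose bystander; origin at its underside
- bottle: brown closed bottle, 64 mm across, 200 mm high, loose bystander; origin at its underside
- sponge: yellowish block sponge 90 by 65 by 40 mm, loose bystander; origin at its underside
- brush: paint brush lying flat, loose bystander; origin at its underside
Things that resemble listed ones, but are neither listed nor needed, are in the scene too. There is more than one size of the house; the job needs the smallest.

How it is judged:
By the outcome, as a careful person would: the job done as asked, in the order asked, and still so for the second after the job is handed in, with the robot touching nothing.
It also fails if it takes over 58 s, if anything falls off the work surface, if the arm or the gripper's body presses on something with over 40 N, if the wrist force passes 120 N, or if a joint passes its speed limit or range.

## Working session

There is one attempt and no reset: what is moved stays moved. The work goes in short steps, Python scripts to look and compute and a tool call to move; the robot and the scene stay as the last step left them, time stands still between calls to the robot, and variables do not carry over. Pictures are saved under pics/ and viewed, at most 10 in all, crops included, and the job is handed in when it is done.

Besides the shell and the picture viewer there is one more tool, called after "Call:" by a JSON object that holds its "op" and its "data". arm_command: Moves the arm, as the interface text tells. Its arguments: {"type":"object","properties":{"increments":{"type":"array","items":{"type":"object","properties":{"wx":{"type":"number"},"wy":{"type":"number"},"wz":{"type":"number"},"tx":{"type":"number"},"ty":{"type":"number"},"tz":{"type":"number"},"fingers":{"type":"number"}}}}},"required":["increments"]}

```bash
mkdir -p pics; cat > h.py <<'E'
import numpy as np, cv2
from bench import r
def cam(n,save=None):
    c=r.read_camera(n)
    if save: cv2.imwrite('pics/'+save,c['img'][:,:,::-1])
    return c
def ray(c,u,v):
    K=np.array(c['K']);d=cv2.undistortPoints(np.array([[[u,v]]],float),K,np.array([c['k1'],0,0,0.]))[0,0]
    return np.array(c['rotation'])@np.array([d[0],d[1],1.])
def atz(c,u,v,z):
    d=ray(c,u,v);e=np.array(c['eye']);return e+d*(z-e[2])/d[2]
def dep(c,u,v):
    return np.array(c['eye'])+ray(c,u,v)*c['z_map'][int(round(v)),int(round(u))]
E
python3 - <<'E'
from h import *
for n in('scene','top'):
    c=cam(n,n+'0.png');print(n,c['eye'],c['rotation'],c['K'],c['k1'])
E
```

```text
scene [1.29987182 0.26747404 1.26672879] [ 0.54749535  0.78282226 -0.24049542 -0.17204678] [[602.94812301   0.         310.25916892]
 [  0.         602.94812301 237.27139271]
 [  0.           0.           1.        ]] -0.017015966802673175
top [ 0.40792118 -0.02091183  1.43645636] [-0.70568652  0.70677767 -0.03438513  0.03590986] [[544.20443021   0.         326.44248075]
 [  0.         544.20443021 240.52043531]
 [  0.           0.           1.        ]] -0.07834705091610186
```

Rotation is a quaternion; fix the helper and view.

```bash
sed -i "s/return np.array(c\['rotation'\])@np.array(\[d\[0\],d\[1\],1.\])/return Rotation.from_quat(c['rotation']).apply([d[0],d[1],1.])/; 1a from scipy.spatial.transform import Rotation" h.py; cat h.py | head -12
```

```text
import numpy as np, cv2
from scipy.spatial.transform import Rotation
from bench import r
def cam(n,save=None):
    c=r.read_camera(n)
    if save: cv2.imwrite('pics/'+save,c['img'][:,:,::-1])
    return c
def ray(c,u,v):
    K=np.array(c['K']);d=cv2.undistortPoints(np.array([[[u,v]]],float),K,np.array([c['k1'],0,0,0.]))[0,0]
    return Rotation.from_quat(c['rotation']).apply([d[0],d[1],1.])
def atz(c,u,v,z):
    d=ray(c,u,v);e=np.array(c['eye']);return e+d*(z-e[2])/d[2]
```

View pics/scene0.png

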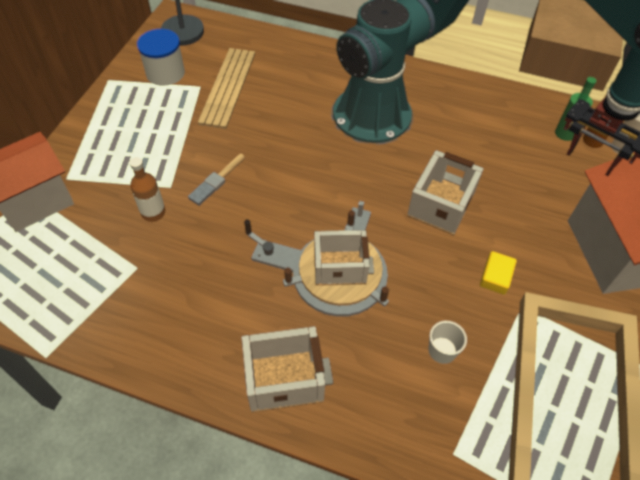

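View pics/top0.png

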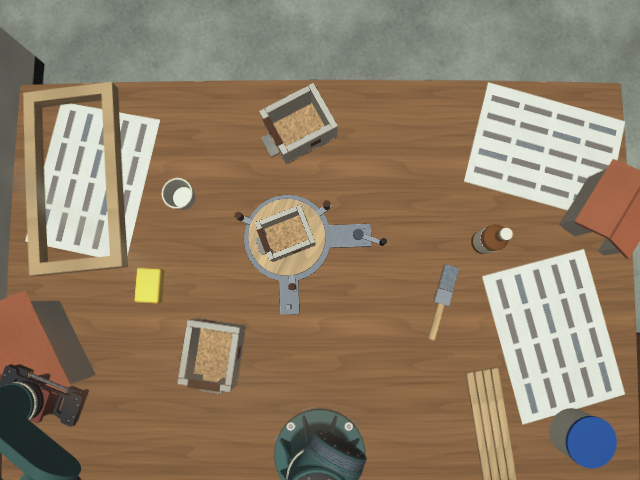

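The top view shows the turntable at (287,236), its post strip running down to about (289,308) and the lever strip running right, with the pivot at (358,234) and the lever peg at (383,242). The pegs are at (239,216), (327,205) and (292,287). There are three houses: (287,233) on the wheel, (300,124) and (210,355). The one on the wheel is the smallest, so it is the one meant. I'll confirm it in an enlarged crop.

```bash
python3 - <<'E'
import cv2
a=cv2.imread('pics/top0.png')[180:330,225:400];cv2.imwrite('pics/c1.png',cv2.resize(a,(700,600),interpolation=cv2.INTER_CUBIC))
a=cv2.imread('pics/scene0.png')[195:320,235:400];cv2.imwrite('pics/c2.png',cv2.resize(a,(792,600),interpolation=cv2.INTER_CUBIC))
E
```

```text
(no output)
```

View pics/c1.png

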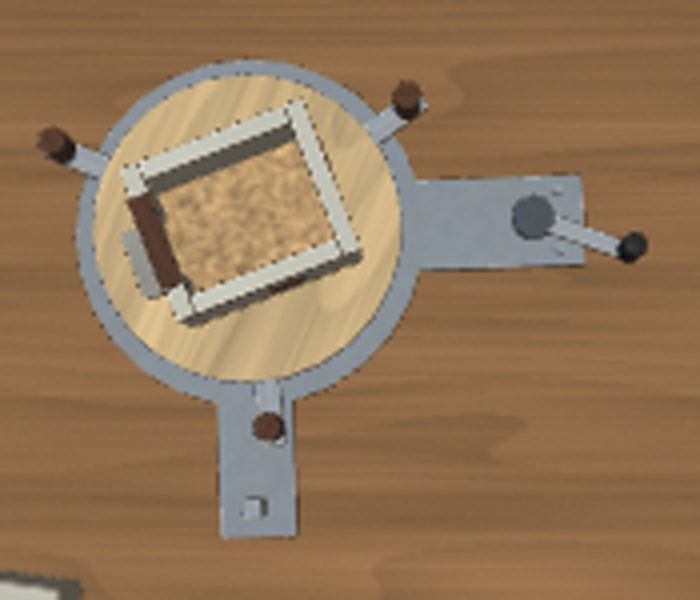

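View pics/c2.png

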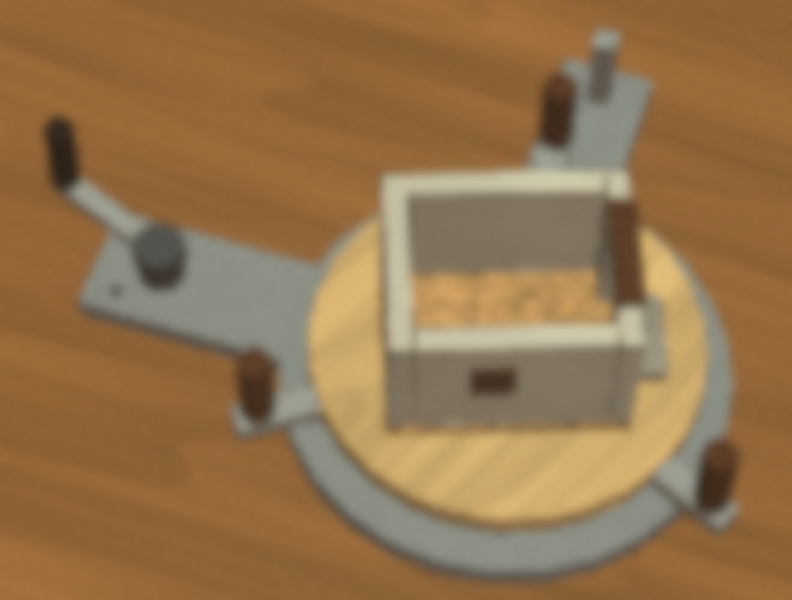

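The crop confirms the small house on the wheel: lintel and doorstep at c1 (150,250), post at (253,506), pegs at (53,143), (407,98) and (268,425), lever peg at (633,246), pivot at (533,216).

```bash
cat >> h.py <<'E'
def est(c,P,x0=225,y0=180,s=4):
    return {k:atz(c,x0+(x+.5)/s-.5,y0+(y+.5)/s-.5,z) for k,(x,y,z) in P.items()}
E
python3 - <<'E'
from h import *
c=cam('top')
P=est(c,dict(h1=(122,172,.12),h2=(300,100,.12),h3=(360,250,.12),h4=(185,320,.12),p0=(53,141,.085),p1=(407,96,.085),p2=(268,426,.085),post=(253,506,.065),lp=(633,245,.085),pv=(533,216,.042),wl=(93,228,.04),wr=(402,228,.04),wt=(248,74,.04),wb=(248,381,.04),stripA=(222,537,.015),stripB=(297,535,.015),step=(147,264,.045)))
for k,v in P.items(): print(k,v.round(4))
p=[P[k][:2] for k in('p0','p1','p2')]
# circumcentre
A=2*np.array([p[1]-p[0],p[2]-p[0]]);b=[p[1]@p[1]-p[0]@p[0],p[2]@p[2]-p[0]@p[0]];ax=np.linalg.solve(A,b)
print('axis',ax,[np.linalg.norm(q-ax) for q in p],[np.degrees(np.arctan2(*(q-ax)[::-1])) for q in p])
a2=(P['wl']+P['wr']+P['wt']+P['wb'])/4;print(a2)
h=[P['h%d'%i][:2] for i in(1,2,3,4)]
f=lambda d:np.degrees(np.arctan2(d[1],d[0]))
print('doorway dir',f(h[0]-h[1]),f(h[3]-h[2]),'perp',f(h[0]-h[3])+90,f(h[1]-h[2])+90,'ctr',np.mean(h,0))
print('post dir',f(P['post'][:2]-ax),'piv dir',f(P['pv'][:2]-ax),np.linalg.norm(P['pv'][:2]-ax),np.linalg.norm(P['post'][:2]-ax),'lever',f(P['lp'][:2]-P['pv'][:2]))
s=r.sense();print(s['clock'],s['ee_pos'],s['eef_rot'],Rotation.from_quat(s['eef_rot']).as_matrix().round(3))
E
```

```text
h1 [0.5835 0.156  0.12  ]
h2 [0.6277 0.0474 0.12  ]
h3 [0.5354 0.0106 0.12  ]
h4 [0.4929 0.1167 0.12  ]
p0 [0.6079 0.2045 0.085 ]
p1 [ 0.636  -0.0181  0.085 ]
p2 [0.4294 0.0683 0.085 ]
post [0.3797 0.0789 0.065 ]
lp [ 0.5417 -0.159   0.085 ]
pv [ 0.5648 -0.0991  0.042 ]
wl [0.5577 0.1851 0.04  ]
wr [ 0.5574 -0.0146  0.04  ]
wt [0.6583 0.0854 0.04  ]
wb [0.4589 0.0843 0.04  ]
stripA [0.3586 0.1026 0.015 ]
stripB [0.3599 0.0539 0.015 ]
step [0.5339 0.1493 0.045 ]
axis [0.55775686 0.0851268 ] [np.float64(0.12947899032986393), np.float64(0.129478990329864), np.float64(0.12947899032986385)] [np.float64(67.19629897869605), np.float64(-52.83511697363187), np.float64(-172.5472307036561)]
[0.55806651 0.08505787 0.04      ]
doorway dir 112.14458540073053 111.8138739629756 perp 113.48330784070649 111.74127075705817 ctr [0.5598977  0.08266002]
post dir -177.9866859325232 piv dir -87.8099962833425 0.1843447187513649 0.17820542798211958 lever -111.12278910161439
0.15 [0.20427536 0.56360479 0.23601624] [ 1.73033445e-01  9.84915693e-01 -6.77661992e-04 -2.10765749e-04] [[-0.94   0.341 -0.001]
 [ 0.341  0.94  -0.001]
 [ 0.    -0.001 -1.   ]]
```

The doorway faces 112°, the post direction is 182°, so the wheel turns +70° (anticlockwise). I'll push peg1 (at −53°) with closed fingers, keeping tool y tangential. First I move above its trailing side.

Call:
{"op": "arm_command", "data": {"increments": [{"wz": 8.2,"fingers": 0},{"wz": 8.2,"fingers": 0},{"wz": 8.2,"fingers": 0},{"wz": 8.2,"fingers": 0},{"tx": -0.02,"fingers": 0},{"tx": -0.04,"ty": -0.003,"fingers": 0},{"tx": -0.045,"ty": -0.003,"fingers": 0},{"tx": -0.045,"ty": -0.003,"fingers": 0},{"tx": -0.045,"ty": -0.003,"fingers": 0},{"tx": -0.045,"ty": -0.003,"fingers": 0},{"tx": -0.045,"ty": -0.003,"fingers": 0},{"tx": -0.045,"ty": -0.003,"fingers": 0}]}}

```text
schema error: expected keys wx, wy, wz, tx, ty, tz, fingers
```

Call:
{"op": "arm_command", "data": {"increments": [{"tx": -0.045,"ty": -0.003,"fingers": 0},{"tx": -0.045,"ty": -0.003,"fingers": 0},{"tx": -0.045,"ty": -0.003,"fingers": 0},{"tx": -0.045,"ty": -0.003,"fingers": 0},{"tx": -0.045,"ty": -0.003,"fingers": 0},{"tx": -0.045,"ty": -0.003,"fingers": 0},{"tx": -0.045,"ty": -0.003,"fingers": 0},{"tx": -0.04,"ty": -0.003,"fingers": 0},{"tx": -0.04,"ty": -0.003,"fingers": 0},{"fingers": 0},{"fingers": 0}]}}

```text
schema error: expected keys wx, wy, wz, tx, ty, tz, fingers
```

Call:
{"op": "arm_command", "data": {"increments": [{"wx": 0,"wy": 0,"wz": 8.2,"tx": 0,"ty": 0,"tz": 0,"fingers": 0},{"wx": 0,"wy": 0,"wz": 8.2,"tx": 0,"ty": 0,"tz": 0,"fingers": 0},{"wx": 0,"wy": 0,"wz": 8.2,"tx": 0,"ty": 0,"tz": 0,"fingers": 0},{"wx": 0,"wy": 0,"wz": 8.2,"tx": 0,"ty": 0,"tz": 0,"fingers": 0},{"wx": 0,"wy": 0,"wz": 0,"tx": -0.02,"ty": 0,"tz": 0,"fingers": 0},{"wx": 0,"wy": 0,"wz": 0,"tx": -0.04,"ty": -0.003,"tz": 0,"fingers": 0},{"wx": 0,"wy": 0,"wz": 0,"tx": -0.045,"ty": -0.003,"tz": 0,"fingers": 0},{"wx": 0,"wy": 0,"wz": 0,"tx": -0.045,"ty": -0.003,"tz": 0,"fingers": 0},{"wx": 0,"wy": 0,"wz": 0,"tx": -0.045,"ty": -0.003,"tz": 0,"fingers": 0},{"wx": 0,"wy": 0,"wz": 0,"tx": -0.045,"ty": -0.003,"tz": 0,"fingers": 0},{"wx": 0,"wy": 0,"wz": 0,"tx": -0.045,"ty": -0.003,"tz": 0,"fingers": 0},{"wx": 0,"wy": 0,"wz": 0,"tx": -0.045,"ty": -0.003,"tz": 0,"fingers": 0}]}}

```text
clock: 1.35
ee_pos: [0.3882, 0.2871, 0.2366]
eef_rot: [0.444, 0.896, -0.0, -0.0]
force: [0.1, 0.1, -0.4]
finger_gap: 0.005
grasp_force: 0.0
```

Call:
{"op": "arm_command", "data": {"increments": [{"wx": 0,"wy": 0,"wz": 0,"tx": -0.045,"ty": -0.003,"tz": 0,"fingers": 0},{"wx": 0,"wy": 0,"wz": 0,"tx": -0.045,"ty": -0.003,"tz": 0,"fingers": 0},{"wx": 0,"wy": 0,"wz": 0,"tx": -0.045,"ty": -0.003,"tz": 0,"fingers": 0},{"wx": 0,"wy": 0,"wz": 0,"tx": -0.045,"ty": -0.003,"tz": 0,"fingers": 0},{"wx": 0,"wy": 0,"wz": 0,"tx": -0.045,"ty": -0.003,"tz": 0,"fingers": 0},{"wx": 0,"wy": 0,"wz": 0,"tx": -0.045,"ty": -0.003,"tz": 0,"fingers": 0},{"wx": 0,"wy": 0,"wz": 0,"tx": -0.045,"ty": -0.003,"tz": 0,"fingers": 0},{"wx": 0,"wy": 0,"wz": 0,"tx": -0.04,"ty": -0.003,"tz": 0,"fingers": 0},{"wx": 0,"wy": 0,"wz": 0,"tx": -0.03,"ty": -0.003,"tz": 0,"fingers": 0},{"wx": 0,"wy": 0,"wz": 0,"tx": 0,"ty": 0,"tz": 0,"fingers": 0},{"wx": 0,"wy": 0,"wz": 0,"tx": 0,"ty": 0,"tz": 0,"fingers": 0}]}}

```text
clock: 2.45
ee_pos: [0.5989, -0.0343, 0.2361]
eef_rot: [0.445, 0.896, -0.0, -0.001]
force: [0.8, 0.9, 0.4]
finger_gap: 0.007
grasp_force: 0.0
```

```bash
cat >> h.py <<'E'
def st():
    s=r.sense();M=Rotation.from_quat(s['eef_rot']).as_matrix()
    print(s['clock'],'p',np.round(s['ee_pos'],4),'yaw_y',np.degrees(np.arctan2(M[1,1],M[0,1])).round(2),'zax',M[:,2].round(4),'F',np.round(s['force'],2),'gap',s['finger_gap'],'q',np.round(s['joint_positions'],2));return s,M
def d(target):
    s,M=st();print('tool-delta',(M.T@(np.array(target)-s['ee_pos'])).round(4))
E
python3 -c "
from h import *
d([.6045,-.0426,.074])"
```

```text
2.45 p [ 0.5989 -0.0343  0.2361] yaw_y 37.19 zax [-1.4e-03  6.0e-04 -1.0e+00] F [0.81 0.93 0.39] gap 0.006745111696467074 q [-0.17  0.36  1.51  0.    1.27 -0.82]
tool-delta [-0.0102 -0.0005  0.162 ]
```

Call:
{"op": "arm_command", "data": {"increments": [{"wx": 0,"wy": 0,"wz": 0,"tx": -0.01,"ty": 0,"tz": 0.035,"fingers": 0},{"wx": 0,"wy": 0,"wz": 0,"tx": 0,"ty": 0,"tz": 0.04,"fingers": 0},{"wx": 0,"wy": 0,"wz": 0,"tx": 0,"ty": 0,"tz": 0.04,"fingers": 0},{"wx": 0,"wy": 0,"wz": 0,"tx": 0,"ty": 0,"tz": 0.03,"fingers": 0},{"wx": 0,"wy": 0,"wz": 0,"tx": 0,"ty": 0,"tz": 0.017,"fingers": 0},{"wx": 0,"wy": 0,"wz": 0,"tx": 0,"ty": 0,"tz": 0,"fingers": 0},{"wx": 0,"wy": 0,"wz": 0,"tx": 0,"ty": 0,"tz": 0,"fingers": 0}]}}

```text
clock: 3.15
ee_pos: [0.6049, -0.0409, 0.075]
eef_rot: [0.444, 0.896, -0.0, -0.0]
force: [0.3, 1.3, 0.2]
finger_gap: 0.01
grasp_force: 0.0
```

```bash
python3 - <<'E'
from h import *
d([.6045,-.0426,.074])
c=cam('top');a=c['img'][180:330,225:400,::-1];cv2.imwrite('pics/c3.png',cv2.resize(a,(700,600),interpolation=cv2.INTER_CUBIC))
E
```

```text
3.15 p [ 0.6049 -0.0409  0.075 ] yaw_y 37.34 zax [-6.e-04  2.e-04 -1.e+00] F [0.34 1.29 0.23] gap 0.009527836420415247 q [-0.18  0.55  1.65  0.    0.94 -0.83]
tool-delta [-0.0011 -0.0014  0.001 ]
```

View pics/c3.png

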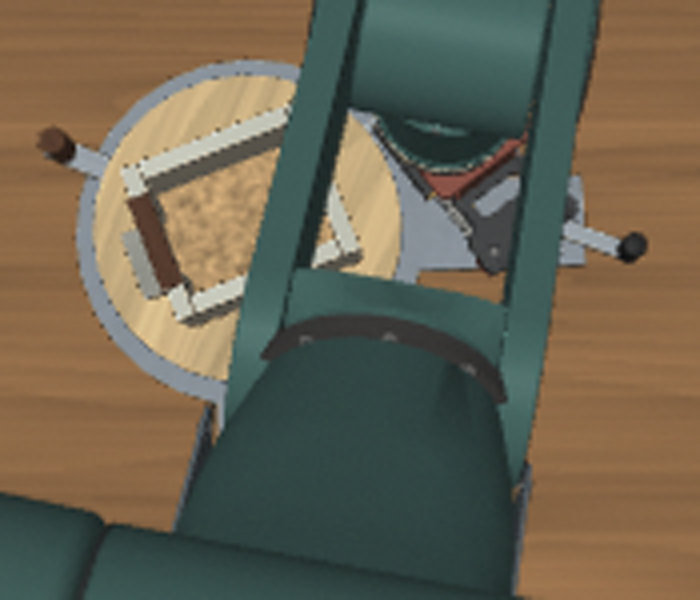

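Nothing has been disturbed and the finger stands behind peg1. Now I close the gap and start the arc.

Call:
{"op": "arm_command", "data": {"increments": [{"wx": 0,"wy": 0,"wz": 0,"tx": -0.001,"ty": 0.006,"tz": 0,"fingers": 0},{"wx": 0,"wy": 0,"wz": 0,"tx": 0,"ty": 0.006,"tz": 0,"fingers": 0},{"wx": 0,"wy": 0,"wz": 0,"tx": 0,"ty": 0.003,"tz": 0,"fingers": 0},{"wx": 0,"wy": 0,"wz": -1,"tx": -0.0003,"ty": 0.0023,"tz": 0,"fingers": 0},{"wx": 0,"wy": 0,"wz": -2,"tx": -0.0007,"ty": 0.0045,"tz": 0,"fingers": 0},{"wx": 0,"wy": 0,"wz": -3,"tx": -0.001,"ty": 0.0068,"tz": 0,"fingers": 0},{"wx": 0,"wy": 0,"wz": -3,"tx": -0.001,"ty": 0.0068,"tz": 0,"fingers": 0},{"wx": 0,"wy": 0,"wz": -3,"tx": -0.001,"ty": 0.0068,"tz": 0,"fingers": 0},{"wx": 0,"wy": 0,"wz": -2,"tx": -0.0007,"ty": 0.0045,"tz": 0,"fingers": 0},{"wx": 0,"wy": 0,"wz": -1,"tx": -0.0003,"ty": 0.0023,"tz": 0,"fingers": 0},{"wx": 0,"wy": 0,"wz": 0,"tx": 0,"ty": 0,"tz": 0,"fingers": 0}]}}

```text
clock: 4.3
ee_pos: [0.6461, -0.0137, 0.0747]
eef_rot: [0.323, 0.946, 0.0, 0.0]
force: [0.7, -0.2, 0.1]
finger_gap: 0.005
grasp_force: 0.0
```

```bash
cat >> h.py <<'E'
AX=np.array([.5578,.0851])
def house():
    c=cam('top');H,W=c['z_map'].shape
    K=np.array(c['K']);vv,uu=np.mgrid[0:H,0:W]
    pt=cv2.undistortPoints(np.stack([uu,vv],-1).reshape(-1,1,2).astype(float),K,np.array([c['k1'],0,0,0.]))[:,0]
    X=np.array(c['eye'])+Rotation.from_quat(c['rotation']).apply(np.c_[pt,np.ones(len(pt))])*c['z_map'].reshape(-1,1)
    rad=np.hypot(*(X[:,:2]-AX).T);col=c['img'].reshape(-1,3).astype(int)
    top=(rad<.09)&(abs(X[:,2]-.121)<.008)
    pegs=(rad>.115)&(rad<.145)&(abs(X[:,2]-.083)<.006)&(col[:,0]<140)&(col[:,0]>col[:,2]+15)
    a=np.degrees(np.arctan2(X[pegs,1]-AX[1],X[pegs,0]-AX[0]))
    for lo in range(-180,180,10):
        m=(a>=lo)&(a<lo+10)
        if m.sum(): print('peg bin',lo,m.sum(),a[m].mean().round(1))
    P=X[top,:2]*1000
    b=cv2.minAreaRect(P.astype(np.float32));print('house top n',top.sum(),'rect',b)
    return c
E
python3 - <<'E'
from h import *
st();house()
E
```

```text
4.3 p [ 0.6461 -0.0137  0.0747] yaw_y 52.28 zax [ 2.e-04  1.e-04 -1.e+00] F [ 0.67 -0.22  0.12] gap 0.005125757107644194 q [-0.13  0.59  1.56  0.    0.99 -1.04]
peg bin 70 24 78.1
peg bin 80 11 81.3
house top n 405 rect ((569.5087890625, 90.43063354492188), (79.65338134765625, 123.3980484008789), 31.4163818359375)
```

Call:
{"op": "arm_command", "data": {"increments": [{"wx": 0,"wy": 0,"wz": -1,"tx": -0.0003,"ty": 0.0023,"tz": 0,"fingers": 0},{"wx": 0,"wy": 0,"wz": -2,"tx": -0.0007,"ty": 0.0045,"tz": 0,"fingers": 0},{"wx": 0,"wy": 0,"wz": -3,"tx": -0.001,"ty": 0.0068,"tz": 0,"fingers": 0},{"wx": 0,"wy": 0,"wz": -3,"tx": -0.001,"ty": 0.0068,"tz": 0,"fingers": 0},{"wx": 0,"wy": 0,"wz": -3,"tx": -0.001,"ty": 0.0068,"tz": 0,"fingers": 0},{"wx": 0,"wy": 0,"wz": -3,"tx": -0.001,"ty": 0.0068,"tz": 0,"fingers": 0},{"wx": 0,"wy": 0,"wz": -3,"tx": -0.001,"ty": 0.0068,"tz": 0,"fingers": 0},{"wx": 0,"wy": 0,"wz": -3,"tx": -0.001,"ty": 0.0068,"tz": 0,"fingers": 0},{"wx": 0,"wy": 0,"wz": -3,"tx": -0.001,"ty": 0.0068,"tz": 0,"fingers": 0},{"wx": 0,"wy": 0,"wz": -3,"tx": -0.001,"ty": 0.0068,"tz": 0,"fingers": 0},{"wx": 0,"wy": 0,"wz": -2,"tx": -0.0007,"ty": 0.0045,"tz": 0,"fingers": 0},{"wx": 0,"wy": 0,"wz": -1,"tx": -0.0003,"ty": 0.0023,"tz": 0,"fingers": 0}]}}

```text
clock: 5.55
ee_pos: [0.6829, 0.0437, 0.0747]
eef_rot: [0.066, 0.998, -0.0, 0.0]
force: [0.7, -2.2, -0.3]
finger_gap: 0.002
grasp_force: 0.9
```

```bash
python3 - <<'E'
from h import *
s,M=st();p=s['ee_pos'][:2]-AX;print(np.hypot(*p),np.degrees(np.arctan2(p[1],p[0])));house()
E
```

```text
5.55 p [0.6829 0.0437 0.0747] yaw_y 82.39 zax [ 6.e-04 -2.e-04 -1.e+00] F [ 0.68 -2.25 -0.26] gap 0.001976401042325749 q [-0.04  0.64  1.46 -0.    1.04 -1.47]
0.1317391913549337 -18.29758023534988
peg bin -140 19 -131.8
peg bin -130 15 -128.5
peg bin 100 14 107.7
peg bin 110 4 111.1
house top n 141 rect ((620.8511352539062, 79.21570587158203), (71.53237915039062, 25.829927444458008), 87.6622085571289)
```

Call:
{"op": "arm_command", "data": {"increments": [{"wx": 0,"wy": 0,"wz": -1,"tx": -0.0003,"ty": 0.0023,"tz": 0,"fingers": 0},{"wx": 0,"wy": 0,"wz": -2,"tx": -0.0007,"ty": 0.0045,"tz": 0,"fingers": 0},{"wx": 0,"wy": 0,"wz": -3,"tx": -0.001,"ty": 0.0068,"tz": 0,"fingers": 0},{"wx": 0,"wy": 0,"wz": -3,"tx": -0.001,"ty": 0.0068,"tz": 0,"fingers": 0},{"wx": 0,"wy": 0,"wz": -3,"tx": -0.001,"ty": 0.0068,"tz": 0,"fingers": 0},{"wx": 0,"wy": 0,"wz": -3,"tx": -0.001,"ty": 0.0068,"tz": 0,"fingers": 0},{"wx": 0,"wy": 0,"wz": -3,"tx": -0.001,"ty": 0.0068,"tz": 0,"fingers": 0},{"wx": 0,"wy": 0,"wz": -2,"tx": -0.0007,"ty": 0.0045,"tz": 0,"fingers": 0},{"wx": 0,"wy": 0,"wz": -1,"tx": -0.0003,"ty": 0.0023,"tz": 0,"fingers": 0},{"wx": 0,"wy": 0,"wz": 0,"tx": 0,"ty": 0,"tz": 0,"fingers": 0}]}}

```text
clock: 6.6
ee_pos: [0.6878, 0.0914, 0.0746]
eef_rot: [-0.116, 0.993, 0.0, -0.0]
force: [0.5, -0.6, -0.2]
finger_gap: 0.006
grasp_force: 0.0
```

```bash
python3 - <<'E'
from h import *
s,M=st();p=s['ee_pos'][:2]-AX;print(np.hypot(*p),np.degrees(np.arctan2(p[1],p[0])));c=house()
a=c['img'][180:330,225:400,::-1];cv2.imwrite('pics/c4.png',cv2.resize(a,(700,600),interpolation=cv2.INTER_CUBIC))
E
```

```text
6.6 p [0.6878 0.0914 0.0746] yaw_y 103.3 zax [-7.e-04  3.e-04 -1.e+00] F [ 0.48 -0.6  -0.21] gap 0.005819212874157334 q [ 0.03  0.65  1.44  0.    1.05 -1.77]
0.1301427519441051 2.772552757871165
peg bin -120 7 -111.3
peg bin -110 25 -107.6
house top n 267 rect ((560.748046875, 86.76109313964844), (100.04667663574219, 120.17716979980469), 85.48307037353516)
```

View pics/c4.png

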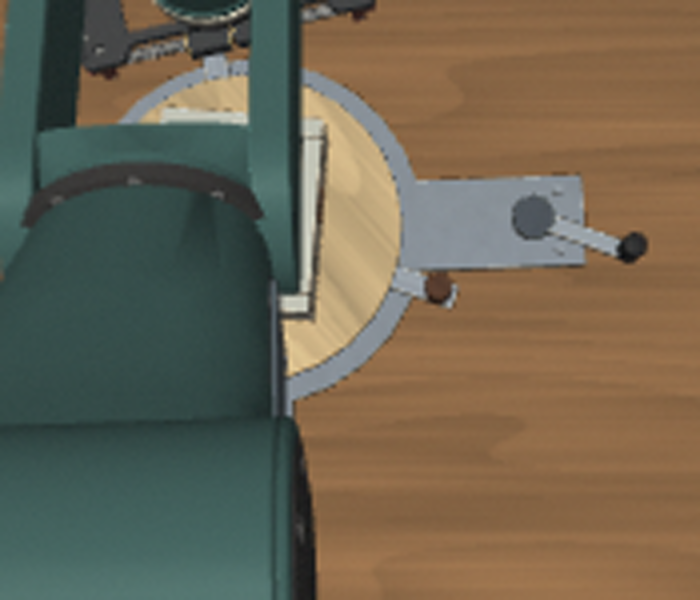

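The arm still hides the post side, but p2 at c4 (439,286) and the house's right wall, from (327,119) to (314,319), are visible.

```bash
python3 - <<'E'
from h import *
c=cam('top');P=est(c,dict(p2=(439,285,.085),a=(327,119,.12),b=(314,319,.12)))
q=P['p2'][:2]-AX;print(np.hypot(*q),np.degrees(np.arctan2(q[1],q[0])));e=P['b']-P['a'];print(P,np.degrees(np.arctan2(e[1],e[0])))
E
```

```text
0.12956493934480057 -108.43817937860115
{'p2': array([ 0.51682104, -0.03781378,  0.085     ]), 'a': array([0.61592783, 0.03081377, 0.12      ]), 'b': array([0.49345538, 0.0384117 , 0.12      ])} 176.4500429720794
```

Call:
{"op": "arm_command", "data": {"increments": [{"wx": 0,"wy": 0,"wz": -1,"tx": -0.0003,"ty": 0.0023,"tz": 0,"fingers": 0},{"wx": 0,"wy": 0,"wz": -1,"tx": -0.0003,"ty": 0.0023,"tz": 0,"fingers": 0},{"wx": 0,"wy": 0,"wz": -1,"tx": -0.0003,"ty": 0.0023,"tz": 0,"fingers": 0},{"wx": 0,"wy": 0,"wz": -1,"tx": -0.0003,"ty": 0.0023,"tz": 0,"fingers": 0},{"wx": 0,"wy": 0,"wz": -1,"tx": -0.0003,"ty": 0.0023,"tz": 0,"fingers": 0},{"wx": 0,"wy": 0,"wz": 0,"tx": 0,"ty": 0,"tz": 0,"fingers": 0},{"wx": 0,"wy": 0,"wz": 0,"tx": 0,"ty": 0,"tz": 0,"fingers": 0}]}}

```text
clock: 7.4
ee_pos: [0.6866, 0.1028, 0.0747]
eef_rot: [-0.159, 0.987, 0.0, 0.0]
force: [-0.0, 0.3, -0.2]
finger_gap: 0.005
grasp_force: 0.0
```

```bash
python3 - <<'E'
from h import *
s,M=st();p=s['ee_pos'][:2]-AX;print(np.hypot(*p),np.degrees(np.arctan2(p[1],p[0])));c=house()
E
```

```text
7.4 p [0.6866 0.1028 0.0747] yaw_y 108.28 zax [ 1.e-04  4.e-04 -1.e+00] F [-0.    0.3  -0.19] gap 0.005356092999655986 q [ 0.05  0.65  1.44  0.    1.05 -1.84]
0.1300011646126804 7.836594713598085
peg bin -110 30 -103.6
house top n 364 rect ((559.7276611328125, 86.7674331665039), (122.988525390625, 98.5300064086914), 1.3776549100875854)
```

The house stands near 181.3°, against a target of about 182.1°. I'll back off, rise and turn the tool for the lever, then measure with a clear view.

Call:
{"op": "arm_command", "data": {"increments": [{"wx": 0,"wy": 0,"wz": 0,"tx": 0,"ty": -0.01,"tz": 0,"fingers": 0},{"wx": 0,"wy": 0,"wz": 0,"tx": 0,"ty": -0.015,"tz": 0,"fingers": 0},{"wx": 0,"wy": 0,"wz": 0,"tx": 0,"ty": 0,"tz": -0.035,"fingers": 0},{"wx": 0,"wy": 0,"wz": 0,"tx": 0,"ty": 0,"tz": -0.045,"fingers": 0},{"wx": 0,"wy": 0,"wz": 0,"tx": 0,"ty": 0,"tz": -0.045,"fingers": 0},{"wx": 0,"wy": 0,"wz": 8,"tx": 0,"ty": 0,"tz": -0.03,"fingers": 0},{"wx": 0,"wy": 0,"wz": 8,"tx": 0,"ty": 0,"tz": 0,"fingers": 0},{"wx": 0,"wy": 0,"wz": 8,"tx": 0,"ty": 0,"tz": 0,"fingers": 0},{"wx": 0,"wy": 0,"wz": 8,"tx": 0,"ty": 0,"tz": 0,"fingers": 0},{"wx": 0,"wy": 0,"wz": 8,"tx": 0,"ty": 0,"tz": 0,"fingers": 0},{"wx": 0,"wy": 0,"wz": 8,"tx": 0,"ty": 0,"tz": 0,"fingers": 0},{"wx": 0,"wy": 0,"wz": 8,"tx": 0,"ty": 0,"tz": 0,"fingers": 0}]}}

```text
clock: 8.65
ee_pos: [0.6948, 0.0771, 0.2297]
eef_rot: [0.326, 0.945, -0.0, 0.0]
force: [-0.1, 0.2, -0.6]
finger_gap: 0.004
grasp_force: 0.0
```

Call:
{"op": "arm_command", "data": {"increments": [{"wx": 0,"wy": 0,"wz": 8,"tx": 0,"ty": 0,"tz": 0,"fingers": 0},{"wx": 0,"wy": 0,"wz": 8,"tx": 0,"ty": 0,"tz": 0,"fingers": 0},{"wx": 0,"wy": 0,"wz": 8,"tx": 0,"ty": 0,"tz": 0,"fingers": 0},{"wx": 0,"wy": 0,"wz": 8,"tx": 0,"ty": 0,"tz": 0,"fingers": 0},{"wx": 0,"wy": 0,"wz": 8,"tx": 0,"ty": 0,"tz": 0,"fingers": 0},{"wx": 0,"wy": 0,"wz": 8,"tx": 0,"ty": 0,"tz": 0,"fingers": 0},{"wx": 0,"wy": 0,"wz": 8,"tx": 0,"ty": 0,"tz": 0,"fingers": 0},{"wx": 0,"wy": 0,"wz": 8,"tx": 0,"ty": 0,"tz": 0,"fingers": 0},{"wx": 0,"wy": 0,"wz": 8,"tx": 0,"ty": 0,"tz": 0,"fingers": 0},{"wx": 0,"wy": 0,"wz": 0,"tx": 0,"ty": 0,"tz": 0,"fingers": 0}]}}

```text
clock: 9.65
ee_pos: [0.6948, 0.0773, 0.2297]
eef_rot: [0.818, 0.575, 0.0, 0.0]
force: [-1.6, -0.4, 0.1]
finger_gap: 0.01
grasp_force: 0.0
```

```bash
python3 -c "
from h import *
d([.504,-.1446,.236])"
```

```text
9.65 p [0.6948 0.0773 0.2297] yaw_y -19.86 zax [ 3.e-04 -3.e-04 -1.e+00] F [-1.63 -0.41  0.12] gap 0.009610138996653675 q [ 0.01  0.51  1.28 -0.    1.35  0.36]
tool-delta [-0.2735 -0.1041 -0.0063]
```

Call:
{"op": "arm_command", "data": {"increments": [{"wx": 0,"wy": 0,"wz": 1.2,"tx": -0.02,"ty": -0.008,"tz": 0,"fingers": 0},{"wx": 0,"wy": 0,"wz": 0,"tx": -0.04,"ty": -0.015,"tz": 0,"fingers": 0},{"wx": 0,"wy": 0,"wz": 0,"tx": -0.04,"ty": -0.015,"tz": 0,"fingers": 0},{"wx": 0,"wy": 0,"wz": 0,"tx": -0.04,"ty": -0.015,"tz": 0,"fingers": 0},{"wx": 0,"wy": 0,"wz": 0,"tx": -0.04,"ty": -0.015,"tz": 0,"fingers": 0},{"wx": 0,"wy": 0,"wz": 0,"tx": -0.04,"ty": -0.015,"tz": 0,"fingers": 0},{"wx": 0,"wy": 0,"wz": 0,"tx": -0.03,"ty": -0.012,"tz": 0,"fingers": 0},{"wx": 0,"wy": 0,"wz": 0,"tx": -0.0235,"ty": -0.009,"tz": 0,"fingers": 0},{"wx": 0,"wy": 0,"wz": 0,"tx": 0,"ty": 0,"tz": 0,"fingers": 0},{"wx": 0,"wy": 0,"wz": 0,"tx": 0,"ty": 0,"tz": 0,"fingers": 0}]}}

```text
clock: 10.65
ee_pos: [0.5001, -0.1406, 0.23]
eef_rot: [0.824, 0.567, 0.0, 0.0]
force: [-0.4, 0.5, -0.7]
finger_gap: 0.005
grasp_force: 0.0
```

```bash
python3 - <<'E'
from h import *
d([.504,-.1446,.074]);c=house()
a=c['img'][180:330,225:400,::-1];cv2.imwrite('pics/c5.png',cv2.resize(a,(700,600),interpolation=cv2.INTER_CUBIC))
E
```

```text
10.65 p [ 0.5001 -0.1406  0.23  ] yaw_y -20.9 zax [ 0.001 -0.    -1.   ] F [-0.41  0.5  -0.68] gap 0.004990935225781572 q [-0.41  0.25  1.69  0.    1.2  -0.04]
tool-delta [-0.0024  0.0049  0.156 ]
peg bin -110 32 -103.7
peg bin 10 37 16.5
peg bin 20 1 20.0
peg bin 130 34 136.3
house top n 831 rect ((559.4331665039062, 86.83235168457031), (121.65367889404297, 100.14353942871094), 0.4763012230396271)
```

View pics/c5.png

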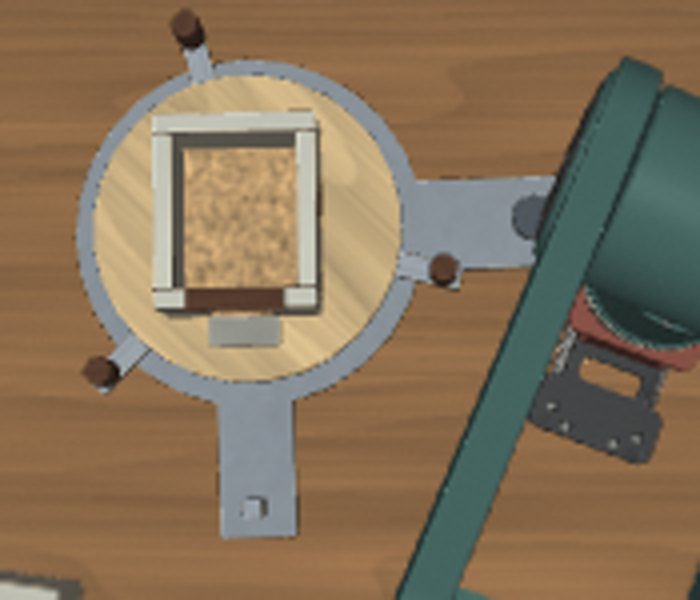

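Clear view: the doorstep at c5 (245,331) faces the post at (253,506), with only a small residual angle. I'll fit the edges of the house and foot strips to get it precisely.

```bash
cat >> h.py <<'E'
from scipy.ndimage import map_coordinates
def edge(c,g,p,q,z,n=25,w=2.5):
    """sub-pixel edge along crop-guess p->q at height z; returns heading deg"""
    f=lambda t:np.array([225+(t[0]+.5)/4-.5,180+(t[1]+.5)/4-.5])
    p,q=f(p),f(q);t=(q-p)/np.linalg.norm(q-p);nn=np.array([-t[1],t[0]]);o=np.linspace(-w,w,41);X=[]
    for s in np.linspace(.06,.94,n):
        m=p+s*(q-p);L=m+o[:,None]*nn;v=map_coordinates(g,[L[:,1],L[:,0]],order=1)
        k=np.abs(np.gradient(v));k=k**2;x=m+nn*(k@o/k.sum());X.append(atz(c,*x,z)[:2])
    X=np.array(X);
    for _ in range(2):
        m=X.mean(0);u=np.linalg.svd(X-m)[2][0];e=(X-m)@[-u[1],u[0]];X=X[abs(e)<=1.8*e.std()+1e-9]
    m=X.mean(0);u=np.linalg.svd(X-m)[2][0]
    return m.round(4),((np.degrees(np.arctan2(u[1],u[0]))+45)%90-45).round(2),e.std().round(5)
E
python3 - <<'E'
from h import *
c=cam('top')
im=np.mean([cam('top')['img'].astype(float) for _ in range(3)],0);g=im.mean(2);gb=im[:,:,2]
for n,a,b,z,G in [('sL',(218,405),(222,532),.015,gb),('sR',(294,410),(297,532),.015,gb),('lT',(425,181),(540,178),.015,gb),('lB',(425,270),(525,267),.015,gb),
 ('hL',(152,118),(154,308),.12,gb),('hT',(155,116),(312,112),.12,gb),('hR',(316,114),(317,300),.12,gb),
 ('hiL',(174,135),(185,288),.12,g),('stepB',(210,347),(279,346),.045,gb)]:
    print(n,*edge(c,G,a,b,z))
E
```

```text
sL [0.3984 0.1045] 0.61 0.00019
sR [0.4015 0.0561] 2.9 0.00035
lT [ 0.5929 -0.0675] 2.46 0.00043
lB [ 0.5338 -0.0693] 1.43 0.00065
hL [0.5583 0.1372] 1.07 0.00035
hT [0.6203 0.0851] 1.13 0.00025
hR [0.5618 0.0372] 0.05 0.00014
hiL [0.5591 0.1223] 3.9 0.00129
stepB [0.4819 0.0849] 0.29 0.00015
```

House heading is about 0.9°, foot about 2.0°, so roughly 1° is missing. Peg p2 is close by and the tool is nearly aligned with its tangent, so I'll nudge there.

Call:
{"op": "arm_command", "data": {"increments": [{"wx": 0,"wy": 0,"wz": 0,"tx": 0.03,"ty": -0.011,"tz": 0,"fingers": 0},{"wx": 0,"wy": 0,"wz": 0,"tx": 0.04,"ty": -0.015,"tz": 0,"fingers": 0},{"wx": 0,"wy": 0,"wz": 0,"tx": 0.0295,"ty": -0.011,"tz": 0,"fingers": 0},{"wx": 0,"wy": 0,"wz": -7.2,"tx": 0,"ty": 0,"tz": 0,"fingers": 0},{"wx": 0,"wy": 0,"wz": 0,"tx": 0,"ty": 0,"tz": 0,"fingers": 0},{"wx": 0,"wy": 0,"wz": 0,"tx": 0,"ty": 0,"tz": 0,"fingers": 0}]}}

```text
clock: 11.5
ee_pos: [0.5012, -0.0335, 0.2296]
eef_rot: [0.787, 0.617, -0.0, 0.0]
force: [-0.1, -0.4, -0.0]
finger_gap: 0.007
grasp_force: 0.0
```

```bash
python3 -c "
from h import *
d([.5008,-.0344,.074])"
```

```text
11.5 p [ 0.5012 -0.0335  0.2296] yaw_y -13.82 zax [ 1.e-04 -3.e-04 -1.e+00] F [-0.1  -0.39 -0.04] gap 0.0074570331425576186 q [-0.2   0.23  1.73 -0.    1.19  0.04]
tool-delta [-0.0009 -0.0002  0.1556]
```

Call:
{"op": "arm_command", "data": {"increments": [{"wx": 0,"wy": 0,"wz": 0,"tx": -0.001,"ty": -0.005,"tz": 0.03,"fingers": 0},{"wx": 0,"wy": 0,"wz": 0,"tx": 0,"ty": 0,"tz": 0.04,"fingers": 0},{"wx": 0,"wy": 0,"wz": 0,"tx": 0,"ty": 0,"tz": 0.04,"fingers": 0},{"wx": 0,"wy": 0,"wz": 0,"tx": 0,"ty": 0,"tz": 0.03,"fingers": 0},{"wx": 0,"wy": 0,"wz": 0,"tx": 0,"ty": 0,"tz": 0.015,"fingers": 0},{"wx": 0,"wy": 0,"wz": 0,"tx": 0,"ty": 0,"tz": 0,"fingers": 0},{"wx": 0,"wy": 0,"wz": 0,"tx": 0,"ty": 0.005,"tz": 0,"fingers": 0},{"wx": 0,"wy": 0,"wz": 0,"tx": 0,"ty": 0.003,"tz": 0,"fingers": 0},{"wx": 0,"wy": 0,"wz": 0,"tx": 0,"ty": 0,"tz": 0,"fingers": 0},{"wx": 0,"wy": 0,"wz": 0,"tx": 0,"ty": 0,"tz": 0,"fingers": 0}]}}

```text
clock: 12.5
ee_pos: [0.5044, -0.0357, 0.0756]
eef_rot: [0.787, 0.617, 0.001, 0.001]
force: [0.4, 0.1, 0.3]
finger_gap: 0.005
grasp_force: 0.0
```

```bash
python3 -c "
from h import *
d([.5008,-.0344,.074])
house()"
```

```text
12.5 p [ 0.5044 -0.0357  0.0756] yaw_y -13.75 zax [ 1.9e-03 -5.0e-04 -1.0e+00] F [0.4  0.1  0.33] gap 0.005192348549602587 q [-0.21  0.44  1.88 -0.    0.82  0.03]
tool-delta [ 0.0004 -0.0038  0.0016]
peg bin 10 38 16.5
peg bin 20 1 20.1
peg bin 130 38 136.4
house top n 674 rect ((559.5012817382812, 88.04269409179688), (121.6745834350586, 98.38438415527344), 0.02338692732155323)
```

Call:
{"op": "arm_command", "data": {"increments": [{"wx": 0,"wy": 0,"wz": 0,"tx": 0,"ty": 0.0015,"tz": 0,"fingers": 0},{"wx": 0,"wy": 0,"wz": 0,"tx": 0,"ty": 0.0015,"tz": 0,"fingers": 0},{"wx": 0,"wy": 0,"wz": 0,"tx": 0,"ty": 0,"tz": 0,"fingers": 0},{"wx": 0,"wy": 0,"wz": 0,"tx": 0,"ty": 0,"tz": 0,"fingers": 0}]}}

```text
clock: 12.95
ee_pos: [0.5065, -0.0362, 0.0747]
eef_rot: [0.787, 0.618, -0.0, 0.0]
force: [-0.5, 0.2, -0.2]
finger_gap: 0.004
grasp_force: 0.0
```

```bash
python3 -c "
from h import *
st()
house();house()"
```

```text
12.95 p [ 0.5065 -0.0362  0.0747] yaw_y -13.72 zax [-1.e-04 -1.e-04 -1.e+00] F [-0.51  0.2  -0.21] gap 0.004091364258990755 q [-0.21  0.44  1.88 -0.    0.82  0.03]
peg bin 10 34 16.3
peg bin 130 36 136.4
house top n 679 rect ((559.6234130859375, 88.03235626220703), (121.49406433105469, 98.60212707519531), 0.13877341151237488)
peg bin 10 36 16.4
peg bin 20 1 20.1
peg bin 130 31 136.3
peg bin 140 1 140.2
house top n 685 rect ((559.380126953125, 88.23514556884766), (98.4986572265625, 121.4444808959961), 89.62091827392578)
```

Call:
{"op": "arm_command", "data": {"increments": [{"wx": 0,"wy": 0,"wz": 0,"tx": 0,"ty": 0.0015,"tz": 0,"fingers": 0},{"wx": 0,"wy": 0,"wz": 0,"tx": 0,"ty": 0.0015,"tz": 0,"fingers": 0},{"wx": 0,"wy": 0,"wz": 0,"tx": 0,"ty": 0,"tz": 0,"fingers": 0},{"wx": 0,"wy": 0,"wz": 0,"tx": 0,"ty": 0,"tz": 0,"fingers": 0}]}}

```text
clock: 13.45
ee_pos: [0.5094, -0.0369, 0.0746]
eef_rot: [0.787, 0.618, -0.0, 0.0]
force: [-0.7, -0.5, 0.2]
finger_gap: 0.004
grasp_force: 0.0
```

```bash
python3 -c "
from h import *
st()
house();house()"
```

```text
13.45 p [ 0.5094 -0.0369  0.0746] yaw_y -13.73 zax [-1.e-04 -1.e-04 -1.e+00] F [-0.74 -0.46  0.18] gap 0.004145873653241219 q [-0.21  0.44  1.87 -0.    0.83  0.03]
peg bin 10 34 16.6
peg bin 130 37 136.5
house top n 681 rect ((559.4015502929688, 87.87873840332031), (121.37480926513672, 98.55988311767578), 0.22191591560840607)
peg bin 10 35 16.5
peg bin 20 1 20.1
peg bin 130 38 136.2
peg bin 140 1 140.1
house top n 680 rect ((559.3546752929688, 87.7860107421875), (121.42054748535156, 98.5243148803711), 0.3593938946723938)
```

Call:
{"op": "arm_command", "data": {"increments": [{"wx": 0,"wy": 0,"wz": 0,"tx": 0,"ty": 0.0012,"tz": 0,"fingers": 0},{"wx": 0,"wy": 0,"wz": 0,"tx": 0,"ty": 0.0012,"tz": 0,"fingers": 0},{"wx": 0,"wy": 0,"wz": 0,"tx": 0,"ty": 0,"tz": 0,"fingers": 0},{"wx": 0,"wy": 0,"wz": 0,"tx": 0,"ty": 0,"tz": 0,"fingers": 0}]}}

```text
clock: 13.95
ee_pos: [0.5118, -0.0375, 0.0747]
eef_rot: [0.787, 0.618, -0.0, 0.0]
force: [-0.3, -0.5, 1.0]
finger_gap: 0.004
grasp_force: 0.0
```

```bash
python3 -c "
from h import *
st()
house();house()"
```

```text
13.95 p [ 0.5118 -0.0375  0.0747] yaw_y -13.73 zax [ 0.e+00 -1.e-04 -1.e+00] F [-0.27 -0.47  1.  ] gap 0.003560202933291772 q [-0.21  0.45  1.86 -0.    0.83  0.03]
peg bin 10 33 16.5
peg bin 20 1 20.0
peg bin 130 34 136.0
peg bin 140 1 140.0
house top n 683 rect ((559.4060668945312, 88.522705078125), (99.11211395263672, 121.41358184814453), 89.79424285888672)
peg bin 10 32 16.6
peg bin 20 1 20.1
peg bin 130 35 136.4
house top n 676 rect ((559.3912353515625, 88.11515808105469), (98.60083770751953, 121.40387725830078), 89.92203521728516)
```

Call:
{"op": "arm_command", "data": {"increments": [{"wx": 0,"wy": 0,"wz": 0,"tx": 0,"ty": 0.001,"tz": 0,"fingers": 0},{"wx": 0,"wy": 0,"wz": 0,"tx": 0,"ty": 0.001,"tz": 0,"fingers": 0},{"wx": 0,"wy": 0,"wz": 0,"tx": 0,"ty": 0,"tz": 0,"fingers": 0},{"wx": 0,"wy": 0,"wz": 0,"tx": 0,"ty": 0,"tz": 0,"fingers": 0}]}}

```text
clock: 14.45
ee_pos: [0.5134, -0.038, 0.0746]
eef_rot: [0.787, 0.618, -0.0, -0.0]
force: [-2.0, 0.1, -0.1]
finger_gap: 0.006
grasp_force: 0.7
```

```bash
python3 -c "
from h import *
st()
house();house()"
```

```text
14.45 p [ 0.5134 -0.038   0.0746] yaw_y -13.73 zax [-5.e-04 -1.e-04 -1.e+00] F [-2.03  0.14 -0.13] gap 0.005599486796332458 q [-0.21  0.45  1.86 -0.    0.83  0.03]
peg bin 10 33 16.9
peg bin 20 5 20.5
peg bin 130 35 136.9
peg bin 140 5 140.4
house top n 685 rect ((559.371826171875, 88.34732818603516), (98.92259216308594, 121.30810546875), 89.65016174316406)
peg bin 10 35 16.9
peg bin 20 4 20.5
peg bin 130 33 137.0
peg bin 140 3 140.3
house top n 680 rect ((559.5299682617188, 88.39412689208984), (98.92530059814453, 121.82514190673828), 89.69908142089844)
```

In contact, with about 0.7° gained. One more millimetre, then back off, rise and go to the lever.

Call:
{"op": "arm_command", "data": {"increments": [{"wx": 0,"wy": 0,"wz": 0,"tx": 0,"ty": 0.001,"tz": 0,"fingers": 0},{"wx": 0,"wy": 0,"wz": 0,"tx": 0,"ty": 0,"tz": 0,"fingers": 0},{"wx": 0,"wy": 0,"wz": 0,"tx": 0,"ty": -0.006,"tz": 0,"fingers": 0},{"wx": 0,"wy": 0,"wz": 0,"tx": 0,"ty": -0.014,"tz": 0,"fingers": 0},{"wx": 0,"wy": 0,"wz": 0,"tx": 0,"ty": 0,"tz": -0.035,"fingers": 0},{"wx": 0,"wy": 0,"wz": 0,"tx": 0,"ty": 0,"tz": -0.045,"fingers": 0},{"wx": 0,"wy": 0,"wz": 7.2,"tx": 0,"ty": 0,"tz": -0.02,"fingers": 0},{"wx": 0,"wy": 0,"wz": 0,"tx": -0.03,"ty": 0.011,"tz": 0,"fingers": 0},{"wx": 0,"wy": 0,"wz": 0,"tx": -0.04,"ty": 0.015,"tz": 0,"fingers": 0},{"wx": 0,"wy": 0,"wz": 0,"tx": -0.034,"ty": 0.011,"tz": 0,"fingers": 0},{"wx": 0,"wy": 0,"wz": 0,"tx": 0,"ty": 0,"tz": 0,"fingers": 0},{"wx": 0,"wy": 0,"wz": 0,"tx": 0,"ty": 0,"tz": 0,"fingers": 0}]}}

```text
clock: 15.75
ee_pos: [0.4925, -0.1442, 0.1747]
eef_rot: [0.824, 0.566, 0.0, 0.0]
force: [0.4, 0.8, 0.5]
finger_gap: 0.006
grasp_force: 0.0
```

```bash
python3 - <<'E'
from h import *
d([.504,-.1446,.074]);house();house()
c=cam('top')
im=np.mean([cam('top')['img'].astype(float) for _ in range(3)],0);gb=im[:,:,2]
for n,a,b,z in [('hL',(152,118),(154,308),.12),('hT',(155,116),(312,112),.12),('hR',(316,114),(317,300),.12),('stepB',(210,347),(279,346),.045)]:
    print(n,*edge(c,gb,a,b,z))
E
```

```text
15.75 p [ 0.4925 -0.1442  0.1747] yaw_y -21.05 zax [ 4.e-04  3.e-04 -1.e+00] F [0.38 0.83 0.46] gap 0.00606324303880278 q [-0.42  0.3   1.77  0.    1.07 -0.05]
tool-delta [0.0037 0.0109 0.1007]
peg bin -110 28 -102.7
peg bin -100 4 -99.1
peg bin 10 29 17.4
peg bin 20 7 20.7
peg bin 130 30 137.1
peg bin 140 5 140.9
house top n 822 rect ((559.6613159179688, 87.31161499023438), (122.49690246582031, 100.1905517578125), 2.048495054244995)
peg bin -110 25 -102.5
peg bin -100 6 -99.2
peg bin 10 27 17.2
peg bin 20 8 20.7
peg bin 130 27 137.2
peg bin 140 8 140.8
house top n 819 rect ((559.509521484375, 87.5772705078125), (122.31752014160156, 100.67281341552734), 2.1004815101623535)
hL [0.556  0.1368] 2.65 0.00039
hT [0.6197 0.0882] 2.15 0.00042
hR [0.5646 0.0375] 2.1 0.00043
stepB [0.4814 0.0863] 2.73 0.00062
```

The house now reads about 2.1–2.4° against the foot's 2.0°, so it is square. Now the lever: descend and close the gap.

Call:
{"op": "arm_command", "data": {"increments": [{"wx": 0,"wy": 0,"wz": 0,"tx": 0.0035,"ty": 0,"tz": 0.03,"fingers": 0},{"wx": 0,"wy": 0,"wz": 0,"tx": 0,"ty": 0,"tz": 0.04,"fingers": 0},{"wx": 0,"wy": 0,"wz": 0,"tx": 0,"ty": 0,"tz": 0.03,"fingers": 0},{"wx": 0,"wy": 0,"wz": 0,"tx": 0,"ty": 0.01,"tz": 0,"fingers": 0},{"wx": 0,"wy": 0,"wz": 0,"tx": 0,"ty": 0.012,"tz": 0,"fingers": 0},{"wx": 0,"wy": 0,"wz": 0,"tx": 0,"ty": 0.008,"tz": 0,"fingers": 0},{"wx": 0,"wy": 0,"wz": 0,"tx": 0,"ty": 0.004,"tz": 0,"fingers": 0},{"wx": 0,"wy": 0,"wz": 0,"tx": 0,"ty": 0,"tz": 0,"fingers": 0},{"wx": 0,"wy": 0,"wz": 0,"tx": 0,"ty": 0,"tz": 0,"fingers": 0}]}}

```text
clock: 16.95
ee_pos: [0.5259, -0.1528, 0.0754]
eef_rot: [0.824, 0.567, 0.0, 0.0]
force: [-0.1, -0.6, -0.5]
finger_gap: 0.006
grasp_force: 0.0
```

```bash
python3 -c "
from h import *
d([.5288,-.1548,.074])"
```

```text
16.95 p [ 0.5259 -0.1528  0.0754] yaw_y -20.93 zax [ 8.e-04 -5.e-04 -1.e+00] F [-0.11 -0.58 -0.53] gap 0.00569129148491124 q [-0.41  0.48  1.79 -0.    0.87 -0.04]
tool-delta [-0.0008  0.0034  0.0014]
```

Call:
{"op": "arm_command", "data": {"increments": [{"wx": 0,"wy": 0,"wz": 0,"tx": -0.001,"ty": 0.003,"tz": 0,"fingers": 0},{"wx": 0,"wy": 0,"wz": -2.5,"tx": -0.0005,"ty": 0.0029,"tz": 0,"fingers": 0},{"wx": 0,"wy": 0,"wz": -5,"tx": -0.0009,"ty": 0.0057,"tz": 0,"fingers": 0},{"wx": 0,"wy": 0,"wz": -5,"tx": -0.0009,"ty": 0.0057,"tz": 0,"fingers": 0},{"wx": 0,"wy": 0,"wz": -5,"tx": -0.0009,"ty": 0.0057,"tz": 0,"fingers": 0},{"wx": 0,"wy": 0,"wz": -5,"tx": -0.0009,"ty": 0.0057,"tz": 0,"fingers": 0},{"wx": 0,"wy": 0,"wz": -5,"tx": -0.0009,"ty": 0.0057,"tz": 0,"fingers": 0},{"wx": 0,"wy": 0,"wz": -5,"tx": -0.0009,"ty": 0.0057,"tz": 0,"fingers": 0},{"wx": 0,"wy": 0,"wz": -5,"tx": -0.0009,"ty": 0.0057,"tz": 0,"fingers": 0},{"wx": 0,"wy": 0,"wz": -5,"tx": -0.0009,"ty": 0.0057,"tz": 0,"fingers": 0},{"wx": 0,"wy": 0,"wz": -2.5,"tx": -0.0005,"ty": 0.0029,"tz": 0,"fingers": 0},{"wx": 0,"wy": 0,"wz": 0,"tx": 0,"ty": 0,"tz": 0,"fingers": 0}]}}

```text
clock: 18.15
ee_pos: [0.578, -0.1635, 0.0746]
eef_rot: [0.544, 0.839, -0.0, -0.0]
force: [0.3, -0.7, 0.0]
finger_gap: 0.007
grasp_force: 0.0
```

```bash
python3 -c "
from h import *
s,M=st();p=s['ee_pos'][:2]-np.array([.5646,-.0995]);print(np.hypot(*p),np.degrees(np.arctan2(p[1],p[0])))"
```

```text
18.15 p [ 0.578  -0.1635  0.0746] yaw_y 24.09 zax [-4.e-04 -2.e-04 -1.e+00] F [ 0.3  -0.71  0.04] gap 0.006698197049377655 q [-0.39  0.54  1.67 -0.    0.93 -0.81]
0.06539776818050645 -78.21190277579501
```

Call:
{"op": "arm_command", "data": {"increments": [{"wx": 0,"wy": 0,"wz": -2.5,"tx": -0.0005,"ty": 0.0029,"tz": 0,"fingers": 0},{"wx": 0,"wy": 0,"wz": -2.5,"tx": -0.0005,"ty": 0.0029,"tz": 0,"fingers": 0},{"wx": 0,"wy": 0,"wz": -2.5,"tx": -0.0005,"ty": 0.0029,"tz": 0,"fingers": 0},{"wx": 0,"wy": 0,"wz": -2.5,"tx": -0.0005,"ty": 0.0029,"tz": 0,"fingers": 0},{"wx": 0,"wy": 0,"wz": -2.5,"tx": -0.0005,"ty": 0.0029,"tz": 0,"fingers": 0},{"wx": 0,"wy": 0,"wz": -2.5,"tx": -0.0005,"ty": 0.0029,"tz": 0,"fingers": 0},{"wx": 0,"wy": 0,"wz": 0,"tx": 0,"ty": 0,"tz": 0,"fingers": 0},{"wx": 0,"wy": 0,"wz": 0,"tx": 0,"ty": 0,"tz": 0,"fingers": 0}]}}

```text
clock: 18.95
ee_pos: [0.5922, -0.1589, 0.0746]
eef_rot: [0.43, 0.903, -0.002, -0.001]
force: [-5.7, -6.9, 2.8]
finger_gap: 0.003
grasp_force: 4.8
```

Call:
{"op": "arm_command", "data": {"increments": [{"wx": 0,"wy": 0,"wz": 0,"tx": 0,"ty": 0.001,"tz": 0,"fingers": 0},{"wx": 0,"wy": 0,"wz": 0,"tx": 0,"ty": 0.0005,"tz": 0,"fingers": 0},{"wx": 0,"wy": 0,"wz": 0,"tx": 0,"ty": 0,"tz": 0,"fingers": 0}]}}

```text
clock: 19.25
ee_pos: [0.5923, -0.1587, 0.0746]
eef_rot: [0.43, 0.903, -0.003, -0.002]
force: [-9.1, -11.5, 5.0]
finger_gap: 0.009
grasp_force: 7.2
```

```bash
python3 -c "
from h import *
s,M=st();p=s['ee_pos'][:2]-np.array([.5646,-.0995]);print(np.hypot(*p),np.degrees(np.arctan2(p[1],p[0])))"
```

```text
19.25 p [ 0.5923 -0.1587  0.0746] yaw_y 39.05 zax [-0.0059 -0.0035 -1.    ] F [ -9.1  -11.49   4.97] gap 0.009293739839488328 q [-0.37  0.56  1.63 -0.01  0.96 -1.05]
0.0653981555497919 -64.9449656691743
```

The force rises with no motion, so the lever is at its stop. Back off, rise and draw clear.

Call:
{"op": "arm_command", "data": {"increments": [{"wx": 0,"wy": 0,"wz": 0,"tx": 0,"ty": -0.005,"tz": 0,"fingers": 0},{"wx": 0,"wy": 0,"wz": 0,"tx": 0,"ty": -0.015,"tz": 0,"fingers": 0},{"wx": 0,"wy": 0,"wz": 0,"tx": 0,"ty": 0,"tz": -0.035,"fingers": 0},{"wx": 0,"wy": 0,"wz": 0,"tx": 0,"ty": 0,"tz": -0.045,"fingers": 0},{"wx": 0,"wy": 0,"wz": 0,"tx": 0,"ty": 0,"tz": -0.045,"fingers": 0},{"wx": 0,"wy": 0,"wz": 0,"tx": 0,"ty": 0,"tz": -0.045,"fingers": 0},{"wx": 0,"wy": 0,"wz": 0,"tx": 0,"ty": -0.04,"tz": 0,"fingers": 0},{"wx": 0,"wy": 0,"wz": 0,"tx": 0,"ty": -0.04,"tz": 0,"fingers": 0},{"wx": 0,"wy": 0,"wz": 0,"tx": 0,"ty": -0.04,"tz": 0,"fingers": 0},{"wx": 0,"wy": 0,"wz": 0,"tx": 0,"ty": -0.03,"tz": 0,"fingers": 0},{"wx": 0,"wy": 0,"wz": 0,"tx": 0,"ty": 0,"tz": 0,"fingers": 0},{"wx": 0,"wy": 0,"wz": 0,"tx": 0,"ty": 0,"tz": 0,"fingers": 0}]}}

```text
clock: 20.45
ee_pos: [0.4632, -0.2635, 0.2448]
eef_rot: [0.431, 0.902, 0.0, 0.0]
force: [-0.1, -0.7, -0.1]
finger_gap: 0.004
grasp_force: 0.0
```

```bash
python3 - <<'E'
from h import *
st();c=house();a=c['img'][180:330,225:400,::-1];cv2.imwrite('pics/c6.png',cv2.resize(a,(700,600),interpolation=cv2.INTER_CUBIC))
im=np.mean([cam('top')['img'].astype(float) for _ in range(3)],0);gb=im[:,:,2]
for n,a,b,z in [('hL',(152,118),(154,308),.12),('hT',(155,116),(312,112),.12),('hR',(316,114),(317,300),.12)]: print(n,*edge(c,gb,a,b,z))
E
```

```text
20.45 p [ 0.4632 -0.2635  0.2448] yaw_y 38.94 zax [ 7.e-04  3.e-04 -1.e+00] F [-0.07 -0.74 -0.06] gap 0.003822855556593438 q [-0.65  0.25  1.64  0.    1.24 -1.33]
peg bin -110 30 -103.0
peg bin -100 6 -99.3
peg bin 10 28 17.1
peg bin 20 8 20.7
peg bin 130 27 137.3
peg bin 140 6 140.5
house top n 825 rect ((559.6863403320312, 87.3219223022461), (122.8351821899414, 100.40584564208984), 2.258920431137085)
hL [0.5541 0.1367] 2.72 0.0004
hT [0.6197 0.0881] 2.17 0.00043
hR [0.5618 0.0374] 1.95 0.00046
```

View pics/c6.png

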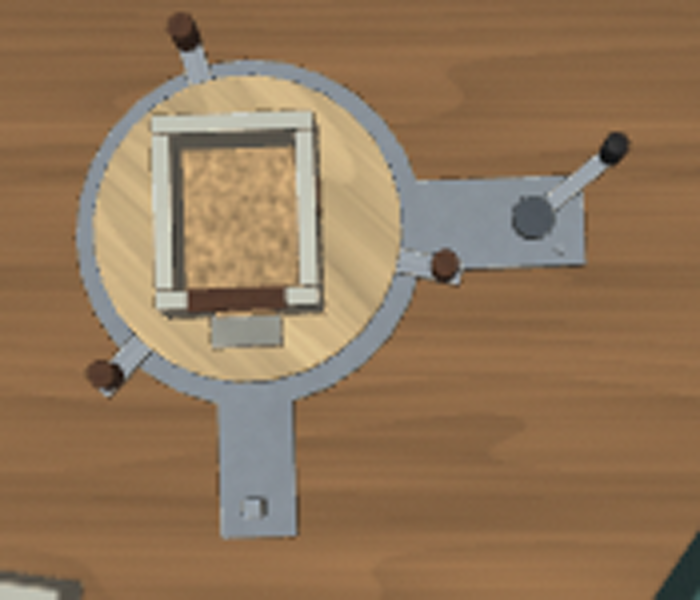

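The doorstep at c6 (246,331) faces the post at (253,506). The lever peg at (613,147) is fully over, and the hand is clear.

```bash
python3 -c "
from h import *
c=cam('top');P=est(c,dict(a=(613,147,.085)));q=P['a'][:2]-[.5646,-.0995];print(np.degrees(np.arctan2(q[1],q[0])),np.hypot(*q))
print(r.sign_off())"
```

```text
-50.84935673786291 0.06150028076427767
the job is handed in; nothing more can be done
None
```

The job is handed in at about 21 s: the doorway faces the post to within about 0.5° as measured, the locking lever is at its stop, and the hand is clear.

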